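# Tap the slide carrier to the index of a microscope stage

### The arm

A 6-joint arm with a two-finger parallel gripper is mounted at the origin on the work surface. World frame = base frame: x ahead of the robot, y to its left, z up, the work surface at z = 0. Lengths are in m, angles in rad, forces in N, time in s.
With the tool pointing down it reaches from about 0.275 to 1 m from the base axis. Payload 8.4 kg.
Tool frame: the origin (TCP) lies at the very end of the fingers, on their centre line; the grasp point (between the pads) lies 19 mm behind it (grip_point_offset is the distance from the TCP to the grasp point, in m); z points along the fingers, y is the line along which they close (so a half turn about z gives the same grasp; the last joint's range is limited). The gripper opens to 85 mm and grips with 20 to 120 N. Pads are 22 mm wide; open, the fingers measure 114 mm over their backs; the gripper's body (76 mm by 85 mm) begins 54 mm behind the grasp point. The pads swing forward as they close: fully open they stand 13 mm farther back than shut.
Start: joints at [1.271, 0.353, 1.633, -0, 1.155, -0.002], TCP at [0.183, 0.597, 0.231] pointing down, gripper open.
Joint ranges: [-2.63, 2.63], [-0.92, 2.1], [0.06, 2.66], [-1.3, 4.44], [0, 2.69], [-3.02, 3.02]. Speed limits (rad/s): [2.22, 2.22, 2.79, 3.14, 3.14, 3.14].

### API

Orientations are given as a unit quaternion [w, x, y, z].
In Python, from bench import * gives the robot as it stands.
- The arm moves only by the tool move_arm, never from a script. Its argument "plan" is a list of rows, each an object of numbers: "tx", "ty", "tz": the shift along the tool's x, y, z in mm; "spin": the turn about the tool's z in degrees; "hand": the finger opening in mm, from 0 to 85.4. A call has exactly 10 rows; each row shifts and turns the commanded pose from where the row before left it, along the tool's axes as they then stand; what a row does not reach is not made up. A row lasts 1/8 s, in which the tool goes at most 62.5 mm and 10.7 degrees, less where a joint would pass 70% of its speed; a pose out of reach is approached as far as the arm can. A call with a gripper value outside its range is refused whole. The fingers move at their own pace and stop on an object; "grip_force" is the grip in N (left out, the last holds). Time passes only in rows, so rows that do not move let the fingers close, or fill a call up. It gives the time, the measured TCP pose, the force, the opening and the grip force at its end, in the units of the state.
- sense(): the state, without advancing time (a new reading comes with each control period).
- grab_frame(name): name is "side" or "top"; returns a dict with "img" (420x560x3 uint8, red, green, blue), "camera_matrix" (3x3 intrinsics, pixels), "world_from_camera" (4x4, takes a point from camera to world coordinates). Camera axes: x right, y down, z forward; pixel columns grow to the right and rows downward; lengths in m; the calibration is good to about 2 mm. A picture is of the moment at which its call begins. There is no depth.
- close_job(): hands the job in; it is judged then, once.
Trained networks look in a picture, given as the dict that the camera call returned (one of the last four; its "shot" number tells which), for a name from the list of things; names that differ only in an ending like _2 or _b are one class to them, and where a whole thing is asked for, a point or a joint stands for the part that bears it (a point fixed in the world has none). Each returns a list of dicts, best first, with "p" (0 to 1); they miss things now and then, are a little off and sometimes report something else, mostly with a low value. They report only what shows in the picture. A call takes as long as a camera call. They do not tell look-alikes from the thing itself.
- look_for(picture, name): "at" ([column, row] in pixels, amid what is visible of it).
- regions_of(picture, name): "mask" (420x560 bool, what is visible of it) and "at" ([column, row] in pixels, amid what is visible of it).
- spot_point(picture, name): "at" ([column, row] in pixels: a listed point, or the origin of a listed thing).
The state is a dict: "time_s": time; "q": joint angles; "joint_velocities": joint speeds; "joint_efforts": joint torques, N m; "tool_pos": TCP position; "eef_rot": TCP orientation; "wrist_force": force on the tool from outside, world axes, zero at the start; "wrist_torque": the same for the moment, N m; "gripper_width": opening from 0.0 (shut) to 1.0 (fully open); "grip_force": force on a finger pad.
Only numpy, scipy, OpenCV 4.12 (cv2) and the standard library are available. Lean on these libraries where they do the work, as an engineer would, in place of code of your own. Each camera call takes 0.05 s, during which the arm holds its last target. There are 200 camera calls.

### The job

The aluminium slide carrier lies off-centre on the spring-mounted plate of the microscope stage. Settle it by tapping or nudging it gently from its opposite ends: first across, until it rests, let go, about a centimetre past the frame's index lines, then back from its other end until it rests with its centre line on the index lines. Touch only the carrier (not the plate, the frame or the things around it), never strike or push it hard, and do not lift or tip it.

Things in the scene. Friction and masses are not known exactly. Their poses are not given: they have to be found in the camera images.
- frame: Grey painted frame of the stage, fixed to the bench, x 200, y 290, z 34 mm. Origin: centre of its underside, on the bench. Its two flat top rails run along y (30 mm wide, at x = -85 and +85 mm, tops 34 mm above the bench). Between them lies the glass plate (x 134, y 230 mm, top also 34 mm up), on springs.
- index (a point): The frame's index point, 34 mm above the frame's origin, marked by a black line across each top rail (frame y = 0). The plate, held by springs, gives along the frame's y by 2.5 mm per newton (at most 25 mm) as the carrier is pushed, and on release springs fully back, bringing the carrier with it: a carrier let go moves back by 2.5 mm per newton of the last push.
- carrier: Aluminium slide carrier block, x 90, y 100, z 40 mm, about 0.75 kg, loose on the glass plate, too wide to grip. Origin: centre of its underside; axes as the frame's. A black line across its top marks y = 0. It is tapped on its end faces at y = -50 and +50 mm. It rides along with the plate until it slips on it at 2 to 7 N. More than 20 N is too hard, and meeting it faster than about 5 cm/s comes near that.
- vial: Round bubble vial fixed on the frame's rail at frame x = -85 mm, 20 mm wide, 8 mm high, at frame y = +26 or -26 mm, on the side to which the carrier first lies off; a dark screw head (16 mm wide, 7 mm high) stands at the mirrored place. Origin: centre of its underside. Two steel fences on the plate (10 mm wide, 8 mm high, along y, inner faces 93 mm apart) keep the carrier straight.
- jar: Bystander: lidded glass jar, 52 mm wide, 70 mm high; origin at the centre of its underside. Not to be disturbed.
- tally: Bystander: round steel tally counter, 46 mm wide, 23 mm high, with a push stud on its side; origin at the centre of its underside. Not to be disturbed.
- slidebox: Bystander: closed grey plastic slide box, 85 x 50 x 30 mm; origin at the centre of its underside. Not to be disturbed.
There are look-alikes about, which are no part of the job. There is more than one size of the carrier; the job needs the middle-sized.

How it is judged:
On the way:
1. tapped across: let go, the carrier rests 4 to 20 mm past the index lines, on the side away from the vial (((y of vial in the frame of frame above 0 m and y of carrier in the frame of frame between -0.02 and -0.004 m) or (y of vial in the frame of frame below 0 m and y of carrier in the frame of frame between 0.004 and 0.02 m)) and contact force between the fingers and carrier below 0.05 N and linear speed of carrier below 0.004 m/s), for 0.2 s.
At the end, for the whole second after the job is handed in: The carrier lies flat on the plate, straight between the fences and at rest, its centre line within 2.5 mm of the frame's index lines (y of carrier in the frame of frame between -0.0025 and 0.0025 m and z of carrier in the frame of frame below 0.037 m and angle between carrier's own z axis and vertical below 0.05 rad and angle between the y axis of carrier and the y axis of frame, either way round below 0.06 rad and linear speed of carrier below 0.005 m/s); the robot touches nothing.
It fails at once if the robot pushes or strikes the carrier with more than 20 N (contact force between any of the fingers, the arm and carrier above 20 N).
It fails at once if the robot touches the plate or the frame (contact force between any of the fingers, the arm and frame above 1 N).
It fails at once if the carrier is lifted or tipped (z of carrier in the frame of frame above 0.041 m or angle between carrier's own z axis and vertical above 0.12 rad).
It fails at once if a bystander is disturbed (distance of any of jar, tally, slidebox from where it was at the start of the episode above 0.01 m).
It also fails if it takes over 58 s, if anything falls off the work surface, if the arm or the gripper's body presses on something with over 40 N, if the wrist force passes 120 N, or if a joint passes its speed limit or range.

## Working session

There is one attempt and no reset: what is moved stays moved. The work goes in short steps, Python scripts to look and compute and a tool call to move; the robot and the scene stay as the last step left them, time stands still between calls to the robot, and variables do not carry over. Pictures are saved under pics/ and viewed, at most 10 in all, crops included, and the job is handed in when it is done.

Besides the shell and the picture viewer there is one more tool, called as name(argument=value, ...), one argument or row to a line, values as JSON. move_arm: Moves the arm, as the interface text tells. Its arguments: {"type":"object","properties":{"plan":{"type":"array"},"grip_force":{"type":"number"}},"required":["plan"]}

```bash
mkdir -p pics; cat > h.py <<'E'
from bench import *
import numpy as np, cv2
def ray(f,p,z):
    K=f["camera_matrix"];T=f["world_from_camera"]
    d=T[:3,:3]@np.linalg.solve(K,[p[0],p[1],1.]);o=T[:3,3]
    return o+d*(z-o[2])/d[2]
def proj(f,P):
    T=f["world_from_camera"];c=T[:3,:3].T@(np.array(P)-T[:3,3]);u=f["camera_matrix"]@c
    return u[:2]/u[2]
def save(f,n): cv2.imwrite("pics/"+n,f["img"][:,:,::-1])
E
python3 - <<'E'
from h import *
np.set_printoptions(precision=4,suppress=True)
s=sense();print(s["time_s"],s["tool_pos"],s["eef_rot"],s["wrist_force"])
fs={n:grab_frame(n) for n in("top","side")}
for n,f in fs.items():
    print(n,f["world_from_camera"][:3,3])
    for t,z in(("frame",0),("index",.034),("carrier",.034),("vial",.034),("jar",0),("tally",0),("slidebox",0)):
        for d in spot_point(f,t)[:4]: print(n,t,round(d["p"],2),d["at"],ray(f,d["at"],z)[:2])
cv2.imwrite("pics/a.png",cv2.resize(fs["top"]["img"][:,:,::-1],(800,600)));cv2.imwrite("pics/b.png",cv2.resize(fs["side"]["img"][:,:,::-1],(800,600)))
E
```

```text
0.0 [0.1832 0.597  0.2306] [-0.0001  0.1483  0.9889 -0.0007] [-0.1459 -0.1231 -0.1231]
top [0.4317 0.0291 0.8014]
top frame 0.82 [294.8, 223.9] [ 0.5635 -0.0095]
top index 0.94 [299.0, 220.1] [ 0.565  -0.0159]
top carrier 0.7 [271.9, 98.3] [0.8114 0.0327]
top carrier 0.69 [351.8, 345.8] [ 0.3395 -0.104 ]
top carrier 0.66 [308.6, 224.1] [ 0.5573 -0.0336]
top vial 0.39 [295.9, 270.1] [ 0.4726 -0.0082]
top jar 0.9 [193.5, 178.1] [0.658  0.1904]
top tally 0.89 [382.3, 277.7] [ 0.4583 -0.1738]
top slidebox 0.93 [409.7, 236.3] [ 0.5368 -0.2319]
side [ 0.3397 -0.499   0.4418]
side index 0.55 [321.0, 361.3] [ 0.5157 -0.2568]
side carrier 0.97 [264.5, 243.0] [ 0.5495 -0.0315]
side carrier 0.81 [381.4, 196.7] [ 0.8009 -0.0039]
side carrier 0.57 [140.5, 344.5] [ 0.3357 -0.1408]
side vial 0.67 [214.2, 247.4] [ 0.475  -0.0064]
side jar 0.96 [267.3, 184.0] [0.6564 0.1851]
side tally 0.85 [247.3, 347.4] [ 0.4568 -0.1767]
side slidebox 0.98 [320.0, 360.7] [ 0.5297 -0.2353]
```

View pics/a.png

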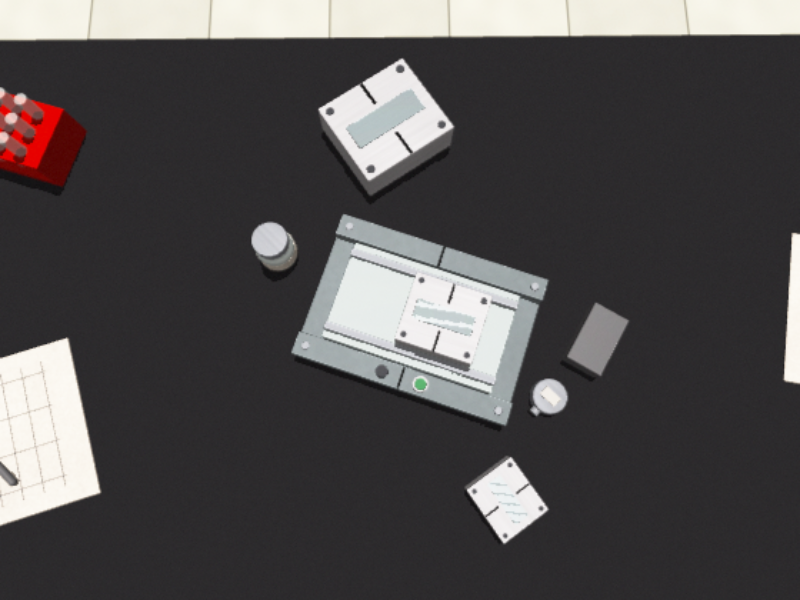

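View pics/b.png

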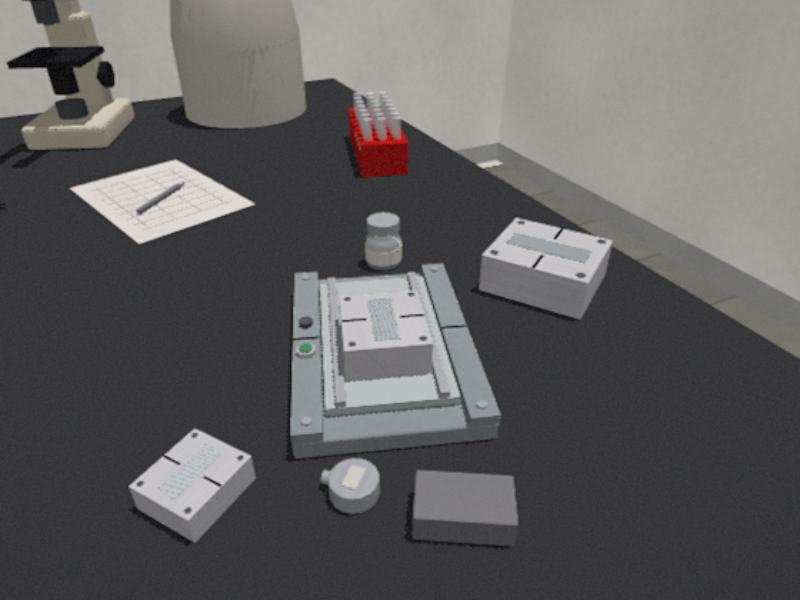

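The candidates in the full top picture are the large block at (272,98), the small one at (352,346) and the mid-sized one on the stage plate at (309,224). The one on the plate, between the fences, fits. The green vial is at (294,269), to the right of the index lines, and the screw head is at (267,260). I'll rectify a crop to confirm this and measure.

```bash
cat >> h.py <<'E'
def rect(f,z,c,yaw,hx=.12,hy=.16,s=.0005):
    """metric map in frame axes: cols = frame y from -hy, rows = frame x from -hx"""
    ys=np.arange(-hy,hy,s);xs=np.arange(-hx,hx,s);X,Y=np.meshgrid(xs,ys,indexing="ij")
    W=np.stack([c[0]+X*np.cos(yaw)-Y*np.sin(yaw),c[1]+X*np.sin(yaw)+Y*np.cos(yaw),np.full_like(X,z)],-1)
    T=f["world_from_camera"];C=(W-T[:3,3])@T[:3,:3];u=C@f["camera_matrix"].T;u=(u[...,:2]/u[...,2:]).astype(np.float32)
    return cv2.remap(f["img"],u[...,0],u[...,1],cv2.INTER_CUBIC),xs,ys
def dark(g,xs,ys,x0,x1,y0,y1):
    """y centroid of a dark line running along x within the window"""
    a=g[np.ix_((xs>=x0)&(xs<=x1),(ys>=y0)&(ys<=y1))].astype(float).mean(0);yy=ys[(ys>=y0)&(ys<=y1)]
    w=np.clip(np.median(a)-a-15,0,None);return (w*yy).sum()/max(w.sum(),1e-9),w.max()
E
python3 - <<'E'
from h import *
f=grab_frame("top")
A=ray(f,(280.7,263.9),.034);B=ray(f,(309.4,179.2),.034)
c=(A+B)/2;yaw=np.arctan2(B[1]-A[1],B[0]-A[0]);print(A,B,np.hypot(*(B-A)[:2]),c,np.degrees(yaw))
g,xs,ys=rect(f,.034,c,yaw);save({"img":g},"c.png")
E
```

```text
[0.48410877 0.01936561 0.034     ] [ 0.64402207 -0.03746473  0.034     ] 0.1697113733876613 [ 0.56406542 -0.00904956  0.034     ] -19.5643069535072
```

View pics/c.png

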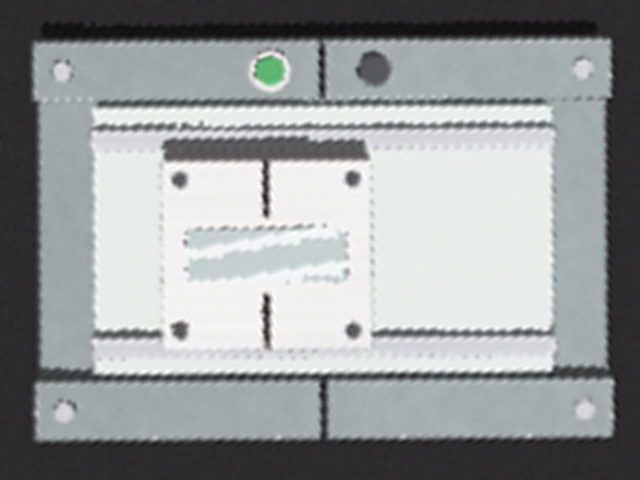

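The rectified crop (0.5 mm/px) shows the index lines at column 322 on both rails, with the vial at (270,70), which is frame y ≈ -26. The carrier spans columns 162–372. Corrected for height that is about 99.5 mm, so this is the mid-sized (100 mm) one. It must first be pushed towards +y.

```bash
cat >> h.py <<'E'
def measure(n=1,frame=None):
    out=[]
    for _ in range(n):
        f=grab_frame("top")
        if frame is None:
            c=np.array([.56406,-.00905]);yaw=np.radians(-19.564)
            for _ in range(3):
                g,xs,ys=rect(f,.034,c,yaw);g=g.mean(2)
                a,_w=dark(g,xs,ys,-.096,-.074,-.012,.012);b,_w=dark(g,xs,ys,.074,.096,-.012,.012)
                m=(a+b)/2;c=c+m*np.array([-np.sin(yaw),np.cos(yaw)]);yaw-=np.arctan2(b-a,.17)
        else: c,yaw=frame
        g,xs,ys=rect(f,.074,c,yaw);g=g.mean(2)
        def ln(x0,x1,lo=-.03,hi=.03):
            best=None
            return dark(g,xs,ys,x0,x1,lo,hi)
        r0=ln(-.040,-.020);r1=ln(.022,.042)
        out.append((*c,np.degrees(yaw),r0[0],r1[0]))
    return f,np.mean(out,0)
E
python3 - <<'E'
from h import *
np.set_printoptions(precision=4,suppress=True)
f,m=measure(3);print(m)
c=m[:2];yaw=np.radians(m[2])
g,xs,ys=rect(f,.074,c,yaw);save({"img":g},"d.png")
f2=grab_frame("side")
a=dark(rect(f2,.034,c,yaw)[0].mean(2),xs,ys,-.096,-.074,-.012,.012);b=dark(rect(f2,.034,c,yaw)[0].mean(2),xs,ys,.074,.096,-.012,.012);g2=rect(f2,.074,c,yaw)[0].mean(2)
print(a,b,dark(g2,xs,ys,-.040,-.022,-.045,0.0),dark(g2,xs,ys,.022,.040,-.045,0))
print(dark(g.mean(2),xs,ys,-.040,-.022,-.045,0.0),dark(g.mean(2),xs,ys,.022,.040,-.045,0))
E
```

```text
[  0.5645  -0.0079 -21.8109  -0.0164  -0.0087]
(np.float64(-0.0035871273865339137), np.float64(83.405303030303)) (np.float64(0.004436227968048754), np.float64(80.69318181818184)) (np.float64(-0.028604494190988834), np.float64(104.04629629629635)) (np.float64(-0.025594384020079367), np.float64(105.21759259259258))
(np.float64(-0.028814268416719024), np.float64(164.68518518518513)) (np.float64(-0.02601929663734077), np.float64(169.17129629629642))
```

View pics/d.png

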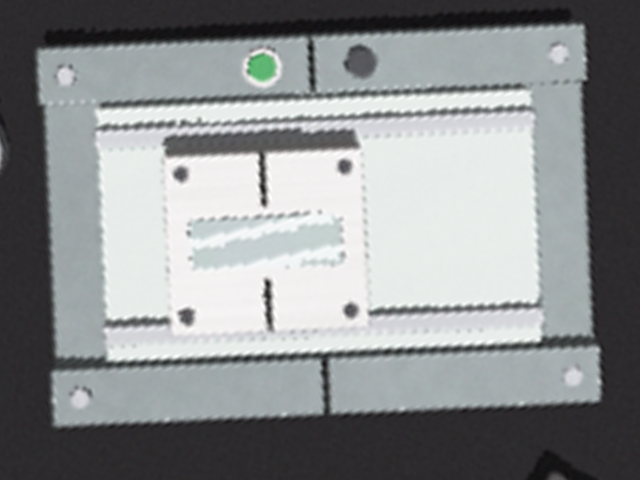

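```bash
sed -i 's/yaw-=np.arctan2/yaw+=np.arctan2/; s/lo=-.03,hi=.03/lo=-.035,hi=.035/' h.py
cat > m.py <<'E'
from h import *
np.set_printoptions(precision=4,suppress=True)
FR=(np.array([.5640,-.0090]),np.radians(-19.5))
E
python3 - <<'E'
from m import *
f,m=measure(3);print(m)
c=m[:2];yaw=np.radians(m[2])
f2=grab_frame("side");G=rect(f2,.034,c,yaw);xs,ys=G[1:];G=G[0].mean(2)
g2=rect(f2,.074,c,yaw)[0].mean(2)
print(dark(G,xs,ys,-.096,-.074,-.012,.012),dark(G,xs,ys,.074,.096,-.012,.012),dark(g2,xs,ys,-.040,-.022,-.035,0.035),dark(g2,xs,ys,.022,.040,-.035,.035))
q=sense()["eef_rot"]
print(q)
E
```

```text
[  0.5645  -0.0078 -19.2406  -0.0156  -0.0047]
(np.float64(0.000215373787140051), np.float64(80.89015151515153)) (np.float64(0.000603797310757112), np.float64(79.93181818181813)) (np.float64(-0.016748149218464327), np.float64(106.25000000000006)) (np.float64(-0.009363602652935678), np.float64(108.2777777777778))
[-0.      0.1484  0.9889 -0.    ]
```

```bash
cat >> h.py <<'E'
def cy(f,c,yaw):
    g,xs,ys=rect(f,.074,c,yaw);g=g.mean(2);r=[]
    for x0,x1 in((-.029,-.020),(.022,.029)):
        a=g[(xs>=x0)&(xs<=x1)].mean(0);a=np.where(abs(ys)<.04,a,255);y0=ys[a.argmin()]
        r.append(dark(g,xs,ys,x0,x1,y0-.007,y0+.007)[0])
    return np.round(np.array(r)*1e3,2)
E
cat > m.py <<'E'
from h import *
np.set_printoptions(precision=4,suppress=True)
FR=(np.array([.5645,-.0078]),np.radians(-19.24))
def loc(P): 
    d=np.array(P[:2])-FR[0];c,s=np.cos(FR[1]),np.sin(FR[1]);return np.array([c*d[0]+s*d[1],-s*d[0]+c*d[1]])*1e3
def look():
    s=sense();print("t",s["time_s"],"tcp loc mm",loc(s["tool_pos"]),s["tool_pos"][2],"F",s["wrist_force"])
    for n in("top","side"): print(n,cy(grab_frame(n),*FR))
    e=s["eef_rot"];print(e,"xtool deg",np.degrees(2*np.arctan2(e[2],e[1])),"w",s["gripper_width"])
E
python3 - <<'E'
from m import *
look()
for n in("jar","tally","slidebox"):
    f=grab_frame("top");print(n,loc(ray(f,spot_point(f,n)[0]["at"],0)))
E
```

```text
t 1.25 tcp loc mm [-559.2721  445.8929] 0.2312737440574166 F [ 0.04   -0.4378 -0.0397]
top [-27.4 -27.5]
side [-27.05 -27.28]
[-0.      0.1484  0.9889 -0.    ] xtool deg 162.93657992136616 w 0.9991213243110487Traceback (most recent call last):
  File "<stdin>", line 4, in <module>
IndexError: list index out of range
```

Both cameras agree that the carrier is at frame y = -27.3 mm. After a +2.2° spin, tool +y lies along frame +y and tool +x along frame -x. I'll go round to behind the -y end with the fingers shut.

move_arm(
  plan=[
    {"spin": 2.2, "hand": 0},
    {"tx": -43, "ty": -43, "hand": 0},
    {"tx": -43, "ty": -43, "hand": 0},
    {"tx": -43, "ty": -43, "hand": 0},
    {"tx": -43, "ty": -43, "hand": 0},
    {"tx": -43, "ty": -43, "hand": 0},
    {"tx": -43, "ty": -43, "hand": 0},
    {"tx": -43, "ty": -43, "hand": 0},
    {"tx": -43, "ty": -43, "hand": 0},
    {"tx": -43, "ty": -43, "hand": 0},
  ],
)

```text
schema error: expected keys tx, ty, tz, spin, hand
```

move_arm(
  plan=[
    {"tx": -43, "ty": -43, "hand": 0},
    {"tx": -43, "ty": -43, "hand": 0},
    {"tx": -43, "ty": -40, "hand": 0},
    {"tx": -43, "ty": -40, "hand": 0},
    {"tz": 20, "hand": 0},
    {"tz": 30, "hand": 0},
    {"tz": 30, "hand": 0},
    {"tz": 20, "hand": 0},
    {"hand": 0},
    {"hand": 0},
  ],
)

```text
schema error: expected keys tx, ty, tz, spin, hand
```

```bash
python3 -c "
from m import *
look()
f=grab_frame('side');cv2.imwrite('pics/e.png',cv2.resize(f['img'][:,:,::-1],(800,600)))"
```

```text
t 1.45 tcp loc mm [-559.2967  445.9235] 0.23129391915170988 F [-0.6665 -0.7208 -0.053 ]
top [-27.4 -27.5]
side [-27.07 -27.26]
[-0.      0.1484  0.9889  0.    ] xtool deg 162.93457542183032 w 0.9974802330117223
```

View pics/e.png

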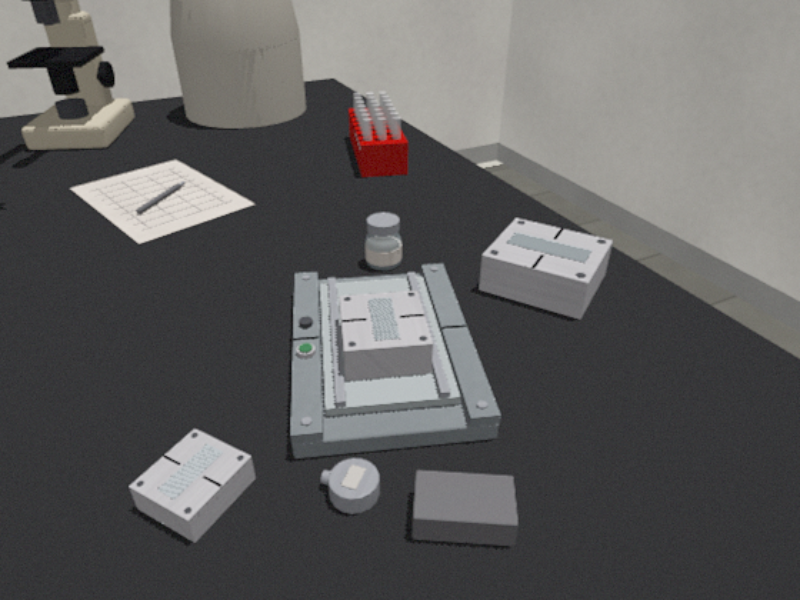

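The plan was refused because every row needs all five keys, and the picture shows the scene unchanged. I'll resend it in full.

move_arm(
  plan=[
    {"tx": 0, "ty": 0, "tz": 0, "spin": 2.2, "hand": 0},
    {"tx": -43, "ty": -43, "tz": 0, "spin": 0, "hand": 0},
    {"tx": -43, "ty": -43, "tz": 0, "spin": 0, "hand": 0},
    {"tx": -43, "ty": -43, "tz": 0, "spin": 0, "hand": 0},
    {"tx": -43, "ty": -43, "tz": 0, "spin": 0, "hand": 0},
    {"tx": -43, "ty": -43, "tz": 0, "spin": 0, "hand": 0},
    {"tx": -43, "ty": -43, "tz": 0, "spin": 0, "hand": 0},
    {"tx": -43, "ty": -43, "tz": 0, "spin": 0, "hand": 0},
    {"tx": -43, "ty": -43, "tz": 0, "spin": 0, "hand": 0},
    {"tx": -43, "ty": -43, "tz": 0, "spin": 0, "hand": 0},
  ],
)

```text
time_s: 2.85
tool_pos: [0.4218, 0.1027, 0.2317]
eef_rot: [0.001, 0.167, 0.986, 0.0]
wrist_force: [0.7, 0.7, 0.2]
gripper_width: -0.003
grip_force: 0.0
```

move_arm(
  plan=[
    {"tx": -43, "ty": -43, "tz": 0, "spin": 0, "hand": 0},
    {"tx": -43, "ty": -43, "tz": 0, "spin": 0, "hand": 0},
    {"tx": -43, "ty": -43, "tz": 0, "spin": 0, "hand": 0},
    {"tx": -43, "ty": -38, "tz": 0, "spin": 0, "hand": 0},
    {"tx": 0, "ty": 0, "tz": 20, "spin": 0, "hand": 0},
    {"tx": 0, "ty": 0, "tz": 30, "spin": 0, "hand": 0},
    {"tx": 0, "ty": 0, "tz": 30, "spin": 0, "hand": 0},
    {"tx": 0, "ty": 0, "tz": 20, "spin": 0, "hand": 0},
    {"tx": 0, "ty": 0, "tz": 0, "spin": 0, "hand": 0},
    {"tx": 0, "ty": 0, "tz": 0, "spin": 0, "hand": 0},
  ],
)

```text
time_s: 4.1
tool_pos: [0.5289, -0.11, 0.1321]
eef_rot: [0.0, 0.167, 0.986, -0.0]
wrist_force: [0.2, 0.1, 0.4]
gripper_width: -0.002
grip_force: 0.0
```

```bash
python3 -c "
from m import *
look()
f=grab_frame('side');cv2.imwrite('pics/f.png',cv2.resize(f['img'][100:400,100:500,::-1],(800,600)))"
```

```text
t 4.1 tcp loc mm [   0.0585 -108.2315] 0.13206769724635967 F [0.1808 0.1257 0.3652]
top [-27.4 -27.5]
side [-27.03   0.  ]
[ 0.0005  0.1673  0.9859 -0.    ] xtool deg 160.73748580016638 w -0.0020116287365586237
```

View pics/f.png

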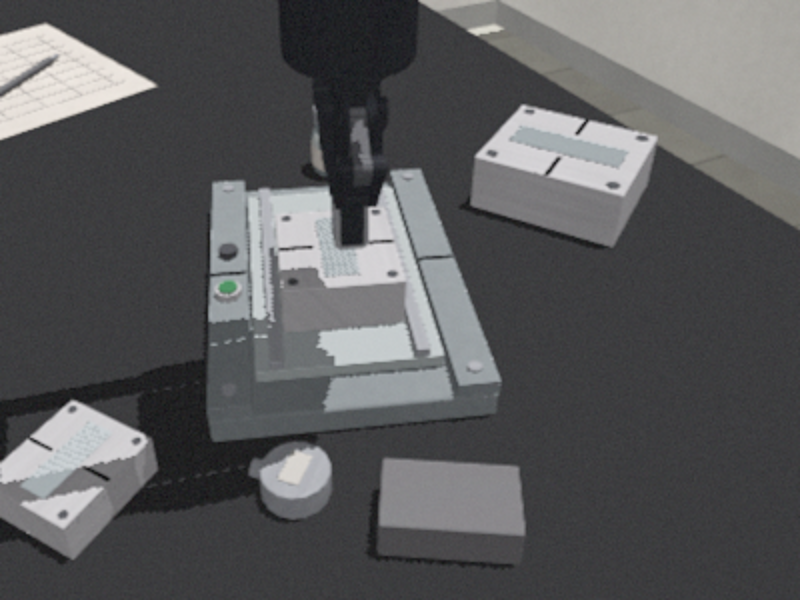

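The fingers are above the plate behind the carrier's -y end. Next I'll lower them and creep in.

move_arm(
  plan=[
    {"tx": 0, "ty": 0, "tz": 20, "spin": 0, "hand": 0},
    {"tx": 0, "ty": 0, "tz": 25, "spin": 0, "hand": 0},
    {"tx": 0, "ty": 0, "tz": 20, "spin": 0, "hand": 0},
    {"tx": 0, "ty": 0, "tz": 12, "spin": 0, "hand": 0},
    {"tx": 0, "ty": 0, "tz": 7, "spin": 0, "hand": 0},
    {"tx": 0, "ty": 2, "tz": 0, "spin": 0, "hand": 0},
    {"tx": 0, "ty": 2, "tz": 0, "spin": 0, "hand": 0},
    {"tx": 0, "ty": 2, "tz": 0, "spin": 0, "hand": 0},
    {"tx": 0, "ty": 2, "tz": 0, "spin": 0, "hand": 0},
    {"tx": 0, "ty": 2, "tz": 0, "spin": 0, "hand": 0},
  ],
)

```text
time_s: 5.5
tool_pos: [0.5317, -0.1003, 0.0474]
eef_rot: [0.0, 0.167, 0.986, -0.0]
wrist_force: [-0.2, -0.0, 0.9]
gripper_width: 0.002
grip_force: 0.0
```

move_arm(
  plan=[
    {"tx": 0, "ty": 2, "tz": 0, "spin": 0, "hand": 0},
    {"tx": 0, "ty": 2, "tz": 0, "spin": 0, "hand": 0},
    {"tx": 0, "ty": 2, "tz": 0, "spin": 0, "hand": 0},
    {"tx": 0, "ty": 2, "tz": 0, "spin": 0, "hand": 0},
    {"tx": 0, "ty": 2, "tz": 0, "spin": 0, "hand": 0},
    {"tx": 0, "ty": 2, "tz": 0, "spin": 0, "hand": 0},
    {"tx": 0, "ty": 2, "tz": 0, "spin": 0, "hand": 0},
    {"tx": 0, "ty": 2, "tz": 0, "spin": 0, "hand": 0},
    {"tx": 0, "ty": 2, "tz": 0, "spin": 0, "hand": 0},
    {"tx": 0, "ty": 2, "tz": 0, "spin": 0, "hand": 0},
  ],
)

```text
time_s: 6.75
tool_pos: [0.5382, -0.0815, 0.0473]
eef_rot: [-0.0, 0.167, 0.986, -0.0]
wrist_force: [-1.5, -3.7, 0.1]
gripper_width: 0.001
grip_force: 2.1
```

```bash
python3 -c "
from m import *
look();look()"
```

```text
t 6.75 tcp loc mm [ -0.5495 -78.2748] 0.04727845854364282 F [-1.5014 -3.6688  0.1221]
top [-14.03 -26.78]
side [-13.28   0.  ]
[-0.0001  0.1673  0.9859 -0.    ] xtool deg 160.73941616799556 w 0.0006689492561728778
t 6.85 tcp loc mm [ -0.5511 -78.1463] 0.04726510330748866 F [-0.6838 -3.9407  0.3649]
top [-13.91 -26.67]
side [-13.41   0.  ]
[-0.0001  0.1672  0.9859  0.    ] xtool deg 160.74663644754415 w -0.00436862655239403
```

move_arm(
  plan=[
    {"tx": 0, "ty": 2, "tz": 0, "spin": 0, "hand": 0},
    {"tx": 0, "ty": 2, "tz": 0, "spin": 0, "hand": 0},
    {"tx": 0, "ty": 2, "tz": 0, "spin": 0, "hand": 0},
    {"tx": 0, "ty": 2, "tz": 0, "spin": 0, "hand": 0},
    {"tx": 0, "ty": 2, "tz": 0, "spin": 0, "hand": 0},
    {"tx": 0, "ty": 2, "tz": 0, "spin": 0, "hand": 0},
    {"tx": 0, "ty": 2, "tz": 0, "spin": 0, "hand": 0},
    {"tx": 0, "ty": 2, "tz": 0, "spin": 0, "hand": 0},
    {"tx": 0, "ty": 2, "tz": 0, "spin": 0, "hand": 0},
    {"tx": 0, "ty": 2, "tz": 0, "spin": 0, "hand": 0},
  ],
)

```text
time_s: 8.2
tool_pos: [0.5448, -0.0626, 0.0473]
eef_rot: [-0.0, 0.167, 0.986, -0.0]
wrist_force: [-1.8, -3.8, -1.0]
gripper_width: -0.001
grip_force: 1.9
```

```bash
python3 -c "
from m import *
look();look()"
```

```text
t 8.2 tcp loc mm [ -0.5158 -58.202 ] 0.04727609774506747 F [-1.8374 -3.7788 -1.011 ]
top [5.78 5.13]
side [0. 0.]
[-0.      0.1673  0.9859 -0.    ] xtool deg 160.73584278448894 w -0.0013620471113695081
t 8.3 tcp loc mm [ -0.4592 -58.1113] 0.04729911198004873 F [-0.9291 -3.5653  0.0818]
top [6.03 5.27]
side [6.1 0. ]
[0.     0.1672 0.9859 0.    ] xtool deg 160.74516261890105 w -1.909203033257036e-05
```

The force is steady near 4 N, so springback should be about 10 mm. I'll push 15 mm further, then let go slowly.

move_arm(
  plan=[
    {"tx": 0, "ty": 2, "tz": 0, "spin": 0, "hand": 0},
    {"tx": 0, "ty": 2, "tz": 0, "spin": 0, "hand": 0},
    {"tx": 0, "ty": 2, "tz": 0, "spin": 0, "hand": 0},
    {"tx": 0, "ty": 2, "tz": 0, "spin": 0, "hand": 0},
    {"tx": 0, "ty": 2, "tz": 0, "spin": 0, "hand": 0},
    {"tx": 0, "ty": 2, "tz": 0, "spin": 0, "hand": 0},
    {"tx": 0, "ty": 2, "tz": 0, "spin": 0, "hand": 0},
    {"tx": 0, "ty": 1, "tz": 0, "spin": 0, "hand": 0},
    {"tx": 0, "ty": 0, "tz": 0, "spin": 0, "hand": 0},
    {"tx": 0, "ty": 0, "tz": 0, "spin": 0, "hand": 0},
  ],
)

```text
time_s: 9.65
tool_pos: [0.5498, -0.0486, 0.0473]
eef_rot: [0.0, 0.167, 0.986, -0.0]
wrist_force: [-0.6, -2.8, 0.2]
gripper_width: -0.0
grip_force: 1.8
```

move_arm(
  plan=[
    {"tx": 0, "ty": -2, "tz": 0, "spin": 0, "hand": 0},
    {"tx": 0, "ty": -3, "tz": 0, "spin": 0, "hand": 0},
    {"tx": 0, "ty": -3, "tz": 0, "spin": 0, "hand": 0},
    {"tx": 0, "ty": -3, "tz": 0, "spin": 0, "hand": 0},
    {"tx": 0, "ty": -3, "tz": 0, "spin": 0, "hand": 0},
    {"tx": 0, "ty": -3, "tz": 0, "spin": 0, "hand": 0},
    {"tx": 0, "ty": -4, "tz": 0, "spin": 0, "hand": 0},
    {"tx": 0, "ty": -6, "tz": 0, "spin": 0, "hand": 0},
    {"tx": 0, "ty": -8, "tz": 0, "spin": 0, "hand": 0},
    {"tx": 0, "ty": 0, "tz": 0, "spin": 0, "hand": 0},
  ],
)

```text
time_s: 10.9
tool_pos: [0.538, -0.0822, 0.0473]
eef_rot: [-0.0, 0.168, 0.986, -0.0]
wrist_force: [0.1, -0.7, 0.5]
gripper_width: 0.002
grip_force: 0.0
```

```bash
python3 -c "
from m import *
look();look()"
```

```text
t 10.9 tcp loc mm [ -0.5326 -78.9891] 0.04727273815144577 F [ 0.1445 -0.6934  0.4503]
top [ 12.18 -27.94]
side [12.33  0.  ]
[-0.0001  0.1677  0.9858 -0.    ] xtool deg 160.6912174764155 w 0.002153367150773725
t 11.0 tcp loc mm [ -0.4366 -78.4819] 0.047323957387790966 F [-1.3642  0.0582  0.2986]
top [ 12.18 -27.23]
side [12.32  0.  ]
[0.     0.1675 0.9859 0.    ] xtool deg 160.7116194048735 w -0.00045529438037669604
```

It rests at +12.2 mm (goal 4 to 20). Next I'll go over to the +y end.

move_arm(
  plan=[
    {"tx": 0, "ty": 0, "tz": -20, "spin": 0, "hand": 0},
    {"tx": 0, "ty": 0, "tz": -25, "spin": 0, "hand": 0},
    {"tx": 0, "ty": 0, "tz": -20, "spin": 0, "hand": 0},
    {"tx": 0, "ty": 30, "tz": 0, "spin": 0, "hand": 0},
    {"tx": 0, "ty": 40, "tz": 0, "spin": 0, "hand": 0},
    {"tx": 0, "ty": 40, "tz": 0, "spin": 0, "hand": 0},
    {"tx": 0, "ty": 40, "tz": 0, "spin": 0, "hand": 0},
    {"tx": 0, "ty": 20, "tz": 0, "spin": 0, "hand": 0},
    {"tx": 0, "ty": 0, "tz": 0, "spin": 0, "hand": 0},
    {"tx": 0, "ty": 0, "tz": 0, "spin": 0, "hand": 0},
  ],
)

```text
time_s: 12.35
tool_pos: [0.5938, 0.0781, 0.1121]
eef_rot: [-0.0, 0.167, 0.986, -0.0]
wrist_force: [-0.1, -0.5, 0.2]
gripper_width: 0.004
grip_force: 0.0
```

```bash
python3 -c "
from m import *
look()"
```

```text
t 12.35 tcp loc mm [-0.6817 90.7544] 0.11207797449447351 F [-0.099  -0.4732  0.1797]
top [ 0.   13.28]
side [12.33 12.88]
[-0.0004  0.1673  0.9859 -0.0003] xtool deg 160.73351377879692 w 0.004256532581711328
```

move_arm(
  plan=[
    {"tx": 0, "ty": 0, "tz": 20, "spin": 0, "hand": 0},
    {"tx": 0, "ty": 0, "tz": 25, "spin": 0, "hand": 0},
    {"tx": 0, "ty": 0, "tz": 13, "spin": 0, "hand": 0},
    {"tx": 0, "ty": 0, "tz": 7, "spin": 0, "hand": 0},
    {"tx": 0, "ty": -3, "tz": 0, "spin": 0, "hand": 0},
    {"tx": 0, "ty": -3, "tz": 0, "spin": 0, "hand": 0},
    {"tx": 0, "ty": -2, "tz": 0, "spin": 0, "hand": 0},
    {"tx": 0, "ty": -2, "tz": 0, "spin": 0, "hand": 0},
    {"tx": 0, "ty": -2, "tz": 0, "spin": 0, "hand": 0},
    {"tx": 0, "ty": -2, "tz": 0, "spin": 0, "hand": 0},
  ],
)

```text
time_s: 13.7
tool_pos: [0.5897, 0.0656, 0.0473]
eef_rot: [0.0, 0.167, 0.986, 0.0]
wrist_force: [-0.5, 0.1, 0.5]
gripper_width: -0.004
grip_force: 0.0
```

move_arm(
  plan=[
    {"tx": 0, "ty": -2, "tz": 0, "spin": 0, "hand": 0},
    {"tx": 0, "ty": -2, "tz": 0, "spin": 0, "hand": 0},
    {"tx": 0, "ty": -2, "tz": 0, "spin": 0, "hand": 0},
    {"tx": 0, "ty": -2, "tz": 0, "spin": 0, "hand": 0},
    {"tx": 0, "ty": -2, "tz": 0, "spin": 0, "hand": 0},
    {"tx": 0, "ty": -2, "tz": 0, "spin": 0, "hand": 0},
    {"tx": 0, "ty": -2, "tz": 0, "spin": 0, "hand": 0},
    {"tx": 0, "ty": -2, "tz": 0, "spin": 0, "hand": 0},
    {"tx": 0, "ty": -2, "tz": 0, "spin": 0, "hand": 0},
    {"tx": 0, "ty": -1, "tz": 0, "spin": 0, "hand": 0},
  ],
)

```text
time_s: 14.95
tool_pos: [0.5834, 0.0476, 0.0473]
eef_rot: [-0.0, 0.167, 0.986, -0.0]
wrist_force: [1.6, 4.1, -0.3]
gripper_width: 0.0
grip_force: 1.7
```

```bash
python3 -c "
from m import *
look();look()"
```

```text
t 14.95 tcp loc mm [-0.4425 58.5294] 0.047280421315464616 F [ 1.6419  4.0794 -0.3033]
top [0. 0.]
side [-3.44 -3.84]
[-0.      0.1674  0.9859 -0.    ] xtool deg 160.73146193355132 w 0.0004156397787646549
t 15.05 tcp loc mm [-0.4331 58.529 ] 0.04726312771851937 F [ 1.3436  3.6376 -0.7543]
top [0. 0.]
side [-3.03 -3.74]
[-0.      0.1674  0.9859 -0.    ] xtool deg 160.73082011676206 w 0.0003383549992885043
```

move_arm(
  plan=[
    {"tx": 0, "ty": -1, "tz": 0, "spin": 0, "hand": 0},
    {"tx": 0, "ty": -1, "tz": 0, "spin": 0, "hand": 0},
    {"tx": 0, "ty": -1, "tz": 0, "spin": 0, "hand": 0},
    {"tx": 0, "ty": -1, "tz": 0, "spin": 0, "hand": 0},
    {"tx": 0, "ty": -0.5, "tz": 0, "spin": 0, "hand": 0},
    {"tx": 0, "ty": 0, "tz": 0, "spin": 0, "hand": 0},
    {"tx": 0, "ty": 0, "tz": 0, "spin": 0, "hand": 0},
    {"tx": 0, "ty": 2, "tz": 0, "spin": 0, "hand": 0},
    {"tx": 0, "ty": 3, "tz": 0, "spin": 0, "hand": 0},
    {"tx": 0, "ty": 3, "tz": 0, "spin": 0, "hand": 0},
  ],
)

```text
time_s: 16.4
tool_pos: [0.5844, 0.051, 0.0472]
eef_rot: [-0.0, 0.167, 0.986, -0.0]
wrist_force: [-0.7, -0.5, 0.5]
gripper_width: -0.003
grip_force: 0.0
```

move_arm(
  plan=[
    {"tx": 0, "ty": 3, "tz": 0, "spin": 0, "hand": 0},
    {"tx": 0, "ty": 3, "tz": 0, "spin": 0, "hand": 0},
    {"tx": 0, "ty": 3, "tz": 0, "spin": 0, "hand": 0},
    {"tx": 0, "ty": 4, "tz": 0, "spin": 0, "hand": 0},
    {"tx": 0, "ty": 5, "tz": 0, "spin": 0, "hand": 0},
    {"tx": 0, "ty": 5, "tz": 0, "spin": 0, "hand": 0},
    {"tx": 0, "ty": 0, "tz": -25, "spin": 0, "hand": 0},
    {"tx": 0, "ty": 0, "tz": -35, "spin": 0, "hand": 0},
    {"tx": 0, "ty": 0, "tz": 0, "spin": 0, "hand": 0},
    {"tx": 0, "ty": 0, "tz": 0, "spin": 0, "hand": 0},
  ],
)

```text
time_s: 17.65
tool_pos: [0.5919, 0.0729, 0.107]
eef_rot: [-0.0, 0.167, 0.986, -0.0]
wrist_force: [0.3, -0.1, -1.0]
gripper_width: 0.001
grip_force: 0.0
```

```bash
python3 -c "
from m import *
look();look()"
```

```text
t 17.65 tcp loc mm [-0.7025 85.2023] 0.10700475932960533 F [ 0.3324 -0.1444 -1.007 ]
top [ 0.   -0.44]
side [ 0.12 -0.19]
[-0.0001  0.1673  0.9859 -0.    ] xtool deg 160.7418912515131 w 0.001412350696008595
t 17.75 tcp loc mm [-1.1537 84.9172] 0.10624733987392462 F [ 0.0844 -0.1782  0.2142]
top [ 0.   -0.36]
side [ 0.12 -0.16]
[-0.0008  0.1673  0.9859 -0.0003] xtool deg 160.74149489130212 w 0.0009685622581809775
```

The carrier rests within 0.5 mm of the index lines. I'll move clear and check once unobstructed.

move_arm(
  plan=[
    {"tx": 0, "ty": 0, "tz": -40, "spin": 0, "hand": 0},
    {"tx": 0, "ty": 0, "tz": -50, "spin": 0, "hand": 0},
    {"tx": 20, "ty": 40, "tz": 0, "spin": 0, "hand": 0},
    {"tx": 40, "ty": 40, "tz": 0, "spin": 0, "hand": 0},
    {"tx": 40, "ty": 40, "tz": 0, "spin": 0, "hand": 0},
    {"tx": 40, "ty": 40, "tz": 0, "spin": 0, "hand": 0},
    {"tx": 40, "ty": 40, "tz": 0, "spin": 0, "hand": 0},
    {"tx": 20, "ty": 20, "tz": 0, "spin": 0, "hand": 0},
    {"tx": 0, "ty": 0, "tz": 0, "spin": 0, "hand": 0},
    {"tx": 0, "ty": 0, "tz": 0, "spin": 0, "hand": 0},
  ],
)

```text
time_s: 19.1
tool_pos: [0.476, 0.3457, 0.1968]
eef_rot: [-0.0, 0.167, 0.986, -0.0]
wrist_force: [0.4, -0.4, -0.4]
gripper_width: -0.003
grip_force: 0.0
```

```bash
python3 -c "
from m import *
look()
f,m=measure(1);print(m,cy(f,m[:2],np.radians(m[2])))
save({'img':rect(f,.034,*FR)[0]},'g.png')"
```

```text
t 19.1 tcp loc mm [-200.047   304.6379] 0.1967920260751084 F [ 0.3629 -0.3889 -0.3527]
top [-0.24 -0.32]
side [ 0.12 -0.17]
[-0.0002  0.1672  0.9859 -0.0005] xtool deg 160.74996418432022 w -0.0027709987819747013
[  0.5645  -0.0078 -19.2409  -0.0003  -0.0003] [-0.2  -0.26]
```

View pics/g.png

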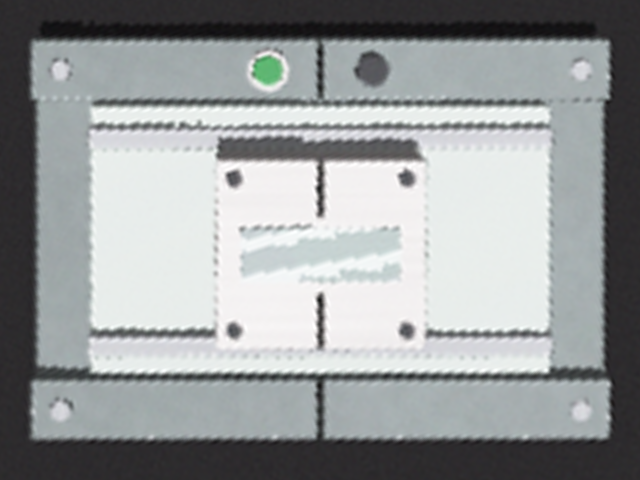

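The carrier's centre line (column 320) is in line with the index lines (column 320), and it sits straight between the fences.

```bash
python3 -c "
from bench import *
print(close_job())"
```

```text
the job is handed in; nothing more can be done
None
```

I tapped the carrier across to rest at +12.2 mm, then nudged it back to rest about 0.2 mm from the index lines (limit 2.5 mm), and handed the job in at about 19 s; no verdict came back.

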